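# Clear the calibration block and present the ball tray to the inspection camera

## Robot

A 6-joint arm with a two-finger parallel gripper is mounted at the origin on the work surface. World frame = base frame: x ahead of the robot, y to its left, z up, the work surface at z = 0. Lengths are in mm, angles in degrees, forces in N, time in s.
With the tool pointing down it reaches from about 350 to 925 mm from the base axis. Payload 6.4 kg.
Tool frame: the origin (TCP) lies midway between the tips of the shut fingers; the grasp point (between the pads) lies robot.grasp_offset behind it (robot.grasp_offset is the distance from the TCP to the grasp point, in mm); z points along the fingers, y is the line along which they close (so a half turn about z gives the same grasp; the last joint's range is limited). The gripper opens to 85 mm and grips with 20 to 120 N. Pads are 22 mm wide; open, the fingers measure 114 mm over their backs; the gripper's body (76 mm by 85 mm) begins 54 mm behind the grasp point. The pads swing forward as they close: fully open they stand 13 mm farther back than shut.
Start: joints at [-86.35, 14.043, 89.255, -0, 76.702, -9.975], TCP at [153.121, -631.718, 231.29] pointing down, gripper open.
Joint ranges: [-179.41, 179.41], [-58.25, 129.5], [7.25, 145.43], [-54.29, 234.29], [11.92, 165.04], [-157.13, 157.13]. Speed limits (degrees/s): [147.25, 147.25, 180, 180, 180, 180].

## Interface

Orientations are given as a 3x3 rotation matrix whose columns are the frame's x, y, z axes.
In Python, from cell import robot gives the robot as it stands. The module is installed in compiled form; this text tells all that it offers.
- The arm moves only by the shell command python3 -m handwheel 'ROWS' [OPENING]. ROWS is JSON, a list of rows, each an object of numbers: "tx", "ty", "tz": the shift along the tool's x, y, z scaled (see below); "wx", "wy", "wz": the turn, a rotation vector about the tool's x, y, z scaled (see below). A call has 1 to 20 rows; each row is the pose to reach, as a shift and turn from the pose commanded when the call began, along the tool's axes at that moment; what a row does not reach only later rows make up. The controller multiplies each number of a shift by 10 cm and each number of a turn by 45 degrees. A row lasts 1/12 s, in which the tool goes at most 41.7 mm and 7.16 degrees, less where a joint would pass 70% of its speed; a pose out of reach is approached as far as the arm can. A call with a number of a shift or a turn outside -1 to 1 is refused whole. A call with a gripper value outside its range is refused whole. OPENING is the opening, from -1 (shut) to 1 (fully open), set as the call begins (- or left out, the last holds). The fingers move at their own pace and stop on an object; the grip force is fixed at half the most. Time passes only in rows, so rows that repeat a pose let the fingers close. It gives the time, the measured TCP pose, the force, the opening and the grip force at its end, in the units of the state.
- robot.state(): the state, without advancing time (a new reading comes with each control period).
- robot.read_camera(name): name is "scene" or "side" or "wrist"; returns a dict with "color" (384x512x3 uint8, blue, green, red), "depth" (384x512 float32, mm along the optical axis (not along the pixel's ray), 0 where there is no reading), "vertical_fov" (degrees; the focal length in pixels is half the picture's height over the tangent of half this angle, whatever the lens; pixels are square), "cx", "cy" (the principal point, pixels), "camera_from_world" (4x4, takes a point from world to camera coordinates). Camera axes: x right, y down, z forward; pixel columns grow to the right and rows downward; lengths in mm; the calibration is good to about 2 mm. A picture is of the moment at which its call begins.
- robot.job_done(): hands the job in; it is judged then, once.
Trained networks look in the newest picture that a camera, given by its name, has taken for a name from the list of things; names that differ only in an ending like _2 or _b are one class to them, and where a whole thing is asked for, a point or a joint stands for the part that bears it (a point fixed in the world has none). Each returns a list of dicts, best first, with "score" (0 to 1); they miss things now and then, are a little off and sometimes report something else, mostly with a low value. They report only what shows in the picture. A call takes as long as a camera call.
- robot.recognise(camera, label): "rect" ([left, top, width, height] in pixels, round what is visible of it).
- robot.regions_of(camera, label): "region" (384x512 bool, what is visible of it) and "rect" ([left, top, width, height] in pixels, round what is visible of it).
The state is a dict: "time_s": time; "joints": joint angles; "joint_velocities": joint speeds; "effort": joint torques, N m; "ee_pos": TCP position; "eef_rot": TCP orientation; "force": force on the tool from outside, world axes, zero at the start; "torque": the same for the moment, N m; "gripper_width": opening from 0.0 (shut) to 1.0 (fully open); "finger_force": force on a finger pad.
Only numpy, scipy, OpenCV 4.12 (cv2) and the standard library are available. Lean on these libraries where they do the work, as an engineer would, in place of code of your own. Each camera call takes 0.05 s, during which the arm holds its last target. There are 200 camera calls.

## Task

The orange calibration block is lying on the window of the upward-looking inspection camera: lower it into the open drawer without dropping it, let go, and slide the drawer fully shut. Then lift the blue tray by its yellow grip, with the loose steel ball staying in its pocket all the way, and bring the pocket directly over the camera window, about 10 cm above it. Finish while still holding the tray there, level and still, and leave the yellow meter, the screwdriver and the jar where they are.

Things in the scene. Friction and masses are not known exactly. Their poses are not given: they have to be found in the camera images.
- block: Orange calibration block, 46 (its x) x 28 (its y) x 28 mm high, white dotted target on top, about 90 g. Starts lying on the camera window near its middle, at any yaw. Origin: centre of the underside, z up.
- upcam: Upward-looking inspection camera: dark square housing 90 x 90 x 55 mm high, fixed to the table, a white ring light and round glass window flush in its flat top. Origin: centre of the underside. It and the tray may stand in either of two places (one near the middle, one to the robot's right).
- lens (a point): Centre of the camera window, on top of the housing (55 mm above the table).
- unit_drawer0 (a joint): Opening of the drawer in m: 0 = fully shut, starts between 0.12 and 0.16. Slides freely (about 1 N of friction) and stays where left, no latch. The drawer is the only one of a low white unit, 260 deep x 220 wide x 90 mm high, fixed to the table, its papered top flat; drawer front grey, 15 mm thick, 214 wide, its upper edge 78 mm above the table.
- drawer_spot (a point): Point on the drawer's inner floor (22 mm above the table), on its centre line, 65 mm behind the front panel's inner face; moves with the drawer. Its x axis points into the unit (the way the drawer shuts), y along the front, z up. Inside width 178 mm, side walls 6 mm thick reaching 46 mm above the inner floor, front panel reaching 56 mm above it. The uncovered part of the drawer behind the front panel is as long as the opening; the unit's roof covers the rest.
- unit_drawer0_handle (a point): Middle of the drawer's dark bar handle: a 110 mm long horizontal round bar 11 mm thick, along the drawer's y axis, 35 mm in front of the front panel, 52 mm above the table; moves with the drawer. Axes as for drawer_spot.
- tray: Blue tray 160 (its x) x 76 (its y) mm, 6 mm thick plate, about 160 g, flat on the table. An upright yellow grip tab stands at its middle: 40 mm along x, 14 mm thick along y, its top 56 mm above the tray's underside. Origin: centre of the underside, z up; the ball's pocket lies towards +x.
- pocket (a point): Middle of the tray's ball pocket, 52 mm along the tray's +x from its origin and 18 mm above its underside (where the ball's centre is when centred). The pocket is a white ring 34 mm inside, its rim only 4 mm above its flat clear floor, which is level with the tray's upper face: tipping the tray beyond about 45 degrees, or jerking it, lets the ball out.
- ball_center (a point): Centre of the loose polished steel ball, 24 mm diameter, about 57 g, free to roll about 9 mm each way in the pocket.
- meter: Bystander: yellow handheld meter, 130 x 70 x 32 mm, origin centre of the underside.
- driver: Bystander: screwdriver lying on the table, about 200 mm long along its x.
- jar: Bystander: jar with a black cap, 52 mm diameter, 75 mm high, origin centre of the underside.

How it is judged (in metres and radians):
On the way, in this order (a step that is already met when the one before it is completed fails the run):
1. the block is lowered into the drawer while still held (x of block in the frame of drawer_spot between -0.06 and 0.15 m and y of block in the frame of drawer_spot between -0.09 and 0.09 m and z of block in the frame of drawer_spot between -0.01 and 0.03 m and contact force between block and the fingers above 0.5 N), for 0.05 s.
2. the block lies in the drawer, let go (x of block in the frame of drawer_spot between -0.06 and 0.15 m and y of block in the frame of drawer_spot between -0.09 and 0.09 m and z of block in the frame of drawer_spot between -0.01 and 0.03 m and contact force between block and the fingers below 0.1 N and linear speed of block below 0.05 m/s), for 0.2 s.
3. the drawer is shut with the block in it (x of block in the frame of drawer_spot between -0.06 and 0.15 m and y of block in the frame of drawer_spot between -0.09 and 0.09 m and z of block in the frame of drawer_spot between -0.01 and 0.03 m and value of joint unit_drawer0 below 0.006 m), for 0.2 s.
4. the tray is lifted clear of the table by the fingers (height (world z) of tray above 0.03 m and contact force between tray and the fingers above 1 N), for 0.1 s.
At the end, for the whole second after the job is handed in: Block in the drawer, shut to 6 mm; fingers alone hold the tray, underside 65 to 135 mm above the window, pocket middle within 20 mm sideways of the window's, level to 0.12 rad, slower than 20 mm/s; ball within 16 mm of the pocket middle, slower than 60 mm/s (all of step 3 and horizontal distance between pocket and lens below 0.02 m and z of tray in the frame of lens between 0.065 and 0.135 m and angle between tray's own z axis and vertical below 0.12 rad and contact force between tray and the fingers above 1 N and contact force between tray and upcam below 0.1 N and linear speed of tray below 0.02 m/s and linear speed of ball below 0.06 m/s and distance between ball_center and pocket below 0.016 m); the arm keeps its last pose, push and grip.
It fails at once if the ball leaves its pocket (distance between ball_center and pocket above 0.02 m).
It fails at once if a bystander (meter, screwdriver, jar) is moved more than 30 mm (distance of any of meter, driver, jar from where it was at the start of the episode above 0.03 m).
It also fails if it takes over 72 s, if anything falls off the work surface, if the arm or the gripper's body presses on something with over 40 N, if the wrist force passes 120 N, or if a joint passes its speed limit or range.

## Working session

There is one attempt and no reset: what is moved stays moved. The work goes in short steps, Python scripts to look and compute and a shell command to move; the robot and the scene stay as the last step left them, time stands still between calls to the robot, and variables do not carry over. Pictures are saved under pics/ and viewed, at most 10 in all, crops included, and the job is handed in when it is done.

```bash
mkdir -p pics
cat > h.py <<'E'
import numpy as np, cv2
from cell import robot
def cam(n):
    c=robot.read_camera(n); c['f']=c['color'].shape[0]/2/np.tan(np.radians(c['vertical_fov']/2)); c['wfc']=np.linalg.inv(c['camera_from_world']); return c
def pts(c,mask):
    v,u=np.nonzero(mask&(c['depth']>0)); d=c['depth'][v,u]
    P=np.stack([(u-c['cx'])/c['f']*d,(v-c['cy'])/c['f']*d,d,np.ones_like(d)])
    return (c['wfc']@P)[:3].T
def rows(p,yaw=None):
    """rows' units for moving TCP to world p"""
    s=robot.state(); R=np.array(s['eef_rot']); return R.T@(np.array(p)-s['ee_pos'])/100
E
python3 - <<'E'
from h import *
s=robot.state(); print(s['time_s'],s['ee_pos'],np.round(s['eef_rot'],3).tolist(),robot.grasp_offset)
ims=[]
for n in ['scene','side']:
    c=cam(n); im=c['color'].copy()
    print(n,np.round(c['wfc'][:3,3]),np.round(c['wfc'][:3,2],2))
    for l in ['block','upcam','unit_drawer0','unit_drawer0_handle','tray','pocket','ball_center','meter','driver','jar']:
        r=robot.regions_of(n,l)
        if not r: print(l,'none'); continue
        r=r[0]; P=pts(c,r['region']); x,y,w,h=map(int,r['rect'])
        cv2.rectangle(im,(x,y),(x+w,y+h),(0,0,255),1); cv2.putText(im,l[:6],(x,y-2),0,.4,(0,0,255),1)
        if len(P): print(l,round(r['score'],2),r['rect'],len(P),'med',np.round(np.median(P,0)),'lo',np.round(np.percentile(P,2,0)),'hi',np.round(np.percentile(P,98,0)))
    cv2.imwrite(f'pics/{n}0.png',im)
E
```

```text
0.0 [ 153.07695067 -631.14262505  230.17253464] [[0.972, 0.236, -0.0], [0.236, -0.972, 0.002], [0.0, -0.002, -1.0]] 18.700000000000003
scene [1011. -671.  637.] [-0.42  0.68 -0.61]
block 0.68 [127.7, 238.7, 29.3, 16.4] 506 med [ 536. -316.   79.] lo [ 513. -333.   56.] hi [ 555. -293.   83.]
upcam 0.82 [107.6, 233.0, 68.9, 63.7] 2204 med [ 558. -340.   49.] lo [ 488. -364.    3.] hi [ 575. -279.   55.]
unit_drawer0 0.86 [244.8, 113.9, 83.0, 66.5] 3235 med [549. 195.  40.] lo [462.  88.  -1.] hi [649. 293.  76.]
unit_drawer0_handle 0.67 [247.3, 112.7, 79.3, 68.3] 3082 med [551. 195.  40.] lo [467.  88.  17.] hi [645. 291.  75.]
tray 0.81 [182.7, 177.4, 55.5, 45.3] 1355 med [508. -75.   4.] lo [ 420. -120.   -0.] hi [573. -31.  53.]
pocket 0.68 [174.3, 179.3, 70.7, 44.4] 1338 med [505. -75.   4.] lo [ 419. -118.   -0.] hi [574. -32.  53.]
ball_center 0.61 [217.9, 201.1, 8.1, 10.7] 77 med [548. -90.  22.] lo [537. -97.  12.] hi [556. -79.  28.]
meter 0.56 [191.4, 285.1, 56.2, 76.1] 2986 med [ 739. -349.   30.] lo [ 672. -399.    7.] hi [ 792. -286.   36.]
driver 0.87 [271.0, 255.0, 45.1
[... 540 characters left out ...]
9.] hi [677. 296.  78.]
unit_drawer0_handle 0.71 [129.9, 126.4, 105.1, 81.6] 4826 med [572. 206.  34.] lo [462.  90.  18.] hi [678. 296.  78.]
tray 0.66 [160.4, 234.3, 77.8, 46.6] 2427 med [484. -72.   6.] lo [ 415. -116.    1.] hi [567. -17.  55.]
pocket 0.62 [157.1, 235.0, 85.8, 41.8] 2383 med [484. -72.   6.] lo [ 416. -116.    2.] hi [567. -17.  55.]
ball_center none
meter 0.92 [339.6, 278.8, 80.0, 46.9] 3026 med [ 718. -342.   31.] lo [ 660. -396.    4.] hi [ 780. -283.   37.]
driver 0.69 [291.8, 229.5, 87.4, 10.8] 607 med [ 790. -189.   20.] lo [ 704. -215.    0.] hi [ 838. -144.   26.]
jar 0.61 [288.9, 164.8, 23.8, 32.9] 696 med [775. -19.  49.] lo [760. -31.   5.] hi [803.  12.  76.]
```

```bash
cat > m.py <<'E'
from h import *
def top(l,zl,zh,cams=('scene','side'),show=1):
    Q=[]
    for n in cams:
        c=cam(n); r=robot.regions_of(n,l)
        if not r: continue
        m=cv2.erode(r[0]['region'].astype(np.uint8),np.ones((2,2)))>0
        P=pts(c,m); P=P[(P[:,2]>zl)&(P[:,2]<zh)]; Q.append(P)
        if len(P)>5:
            (x,y),(w,h),a=cv2.minAreaRect(P[:,:2].astype(np.float32)); print(l,n,len(P),'c',round(x),round(y),'wh',round(w),round(h),'ang of w',round(a,1),'z',round(np.median(P[:,2]),1))
    return np.vstack(Q)
E
python3 - <<'E'
from m import *
top('block',74,92); top('upcam',48,62); top('tray',2,12); top('tray',44,60); 
P=top('unit_drawer0',60,85); P=top('unit_drawer0',10,40)
for n in ['scene','side']:
    c=cam(n); P=pts(c,np.ones((384,512),bool)); 
    for a,b in [(84,96),(72,82),(46,60)]:
        q=P[(P[:,2]>a)&(P[:,2]<b)&(P[:,1]>20)&(P[:,0]>350)&(P[:,0]<720)]
        (x,y),(w,h),an=cv2.minAreaRect(q[:,:2].astype(np.float32)); print(n,a,len(q),round(x),round(y),round(w),round(h),round(an,1))
im=np.hstack([cv2.imread('pics/scene0.png'),cv2.imread('pics/side0.png')])
cv2.imwrite('pics/a.png',cv2.resize(im[60:],(800,int(800*324/1024)),interpolation=3))
E
```

```text
block scene 272 c 533 -312 wh 42 26 ang of w 33.3 z 81.0
block side 449 c 528 -312 wh 45 26 ang of w 33.1 z 82.3
upcam scene 1061 c 531 -319 wh 89 88 ang of w 87.7 z 53.1
upcam side 2100 c 526 -317 wh 88 89 ang of w 87.0 z 54.3
tray scene 934 c 496 -69 wh 79 158 ang of w 73.1 z 4.0
tray side 1843 c 492 -67 wh 77 157 ang of w 73.7 z 5.6
tray scene 84 c 494 -71 wh 14 39 ang of w 78.1 z 52.2
tray side 141 c 490 -68 wh 12 39 ang of w 75.2 z 53.4
unit_drawer0 scene 637 c 568 198 wh 149 211 ang of w 6.7 z 66.0
unit_drawer0 side 924 c 577 196 wh 163 212 ang of w 3.4 z 68.3
unit_drawer0 scene 1502 c 568 193 wh 144 201 ang of w 8.7 z 20.7
unit_drawer0 side 2529 c 591 193 wh 192 205 ang of w 3.3 z 22.3
scene 84 1407 527 742 249 1337 8.9
scene 72 473 516 736 239 1321 7.5
scene 46 1014 535 1158 369 2147 0.0
side 84 1601 597 605 189 1037 17.7
side 72 691 535 585 215 1021 8.9
side 46 1180 509 582 250 1028 9.9
```

View pics/a.png

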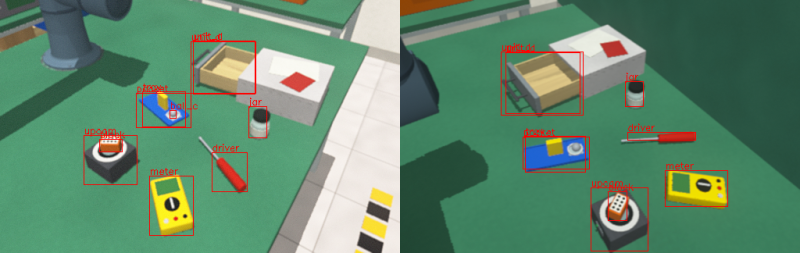

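View pics/side0.png

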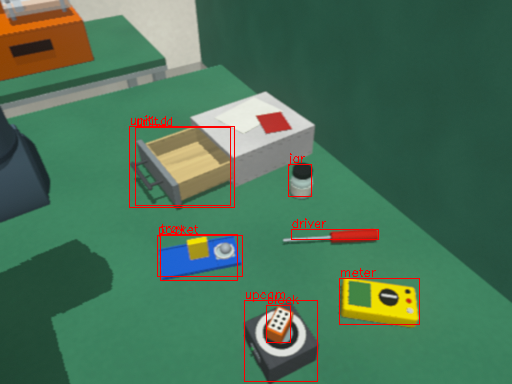

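Run:
```python
from m import *
for n in ['scene','side']:
    c=cam(n); P=pts(c,np.ones((384,512),bool)); P=P[(P[:,1]>40)&(P[:,1]<340)&(P[:,0]>330)&(P[:,0]<1000)&(P[:,2]<120)]
    for nm,k in dict(front=(P[:,2]>72)&(P[:,2]<83)&(P[:,0]<540),handle=(P[:,2]>45)&(P[:,2]<60)&(P[:,0]<455),floor=(P[:,2]>18)&(P[:,2]<26)&(P[:,0]>480)&(P[:,0]<640),roof=(P[:,2]>86)&(P[:,2]<95)&(P[:,0]>580)).items():
        q=P[k].astype(np.float32)
        if len(q)<5: print(n,nm,len(q));continue
        (x,y),(w,h),an=cv2.minAreaRect(q[:,:2]); print(n,nm,len(q),'c',round(x),round(y),'wh',round(w),round(h),round(an,1),'z',np.median(q[:,2]).round(1))
s=robot.state()
R=np.array(s['eef_rot']); p=s['ee_pos']
print('to above block', rows([530,-312,200]), 'tool x yaw',np.degrees(np.arctan2(R[1,0],R[0,0])))
```

```text
Traceback (most recent call last):
cv2.error: OpenCV(4.12.0) /io/opencv/modules/imgproc/src/convhull.cpp:143: error: (-215:Assertion failed) total >= 0 && (depth == CV_32F || depth == CV_32S) in function 'convexHull'
```

Run:
```python
from m import *
for n in ['scene','side']:
    c=cam(n); P=pts(c,np.ones((384,512),bool)); P=P[(P[:,1]>40)&(P[:,1]<340)&(P[:,0]>330)&(P[:,0]<1000)&(P[:,2]<120)]
    for nm,k in dict(front=(P[:,2]>72)&(P[:,2]<83)&(P[:,0]<540),handle=(P[:,2]>45)&(P[:,2]<60)&(P[:,0]<455),floor=(P[:,2]>18)&(P[:,2]<26)&(P[:,0]>480)&(P[:,0]<640),roof=(P[:,2]>86)&(P[:,2]<95)&(P[:,0]>580)).items():
        q=P[k].astype(np.float32)
        if len(q)<5: print(n,nm,len(q));continue
        (x,y),(w,h),an=cv2.minAreaRect(np.ascontiguousarray(q[:,:2])); print(n,nm,len(q),'c',round(x),round(y),'wh',round(w),round(h),round(an,1),'z',np.median(q[:,2]).round(1))
print('to above block', rows([530,-312,200]))
```

```text
scene front 229 c 506 194 wh 17 214 4.7 z 74.7
scene handle 1
scene floor 908 c 559 192 wh 133 200 8.8 z 19.9
scene roof 4701 c 775 211 wh 246 227 4.3 z 88.2
side front 386 c 503 193 wh 16 214 4.2 z 77.0
side handle 11 c 454 227 wh 1 32 2.8 z 53.3
side floor 1441 c 569 195 wh 149 210 2.8 z 21.8
side roof 4386 c 774 214 wh 248 225 4.1 z 90.1
to above block [ 4.4158213  -2.21945107  0.3128962 ]
```

```bash
R='{"tx":0.88,"ty":-0.44,"tz":0.06}'
python3 -m handwheel '[{"tx":0.88,"ty":-0.44},{"tx":0.88,"ty":-0.44},{"tx":0.88,"ty":-0.44}]' 1
python3 -m handwheel '[{"tx":0.88,"ty":-0.44},{"tx":0.88,"ty":-0.44},{"tx":0.88,"ty":-0.44}]'
python3 -m handwheel '[{"tx":0.88,"ty":-0.44},{"tx":0.88,"ty":-0.44},{"tx":0.88,"ty":-0.44}]'
python3 -m handwheel '[{"tx":0.88,"ty":-0.44,"wz":-0.43},{"tx":0.88,"ty":-0.44,"wz":-0.43},{"tx":0.88,"ty":-0.44,"wz":-0.43},{"tx":0.88,"ty":-0.44,"wz":-0.43}]'
python3 - <<'E'
from m import *
s=robot.state(); print(s['time_s'],s['ee_pos'],np.round(s['eef_rot'],3).tolist())
top('block',74,92,('wrist','side'))
print(rows([530,-312,200]))
c=cam('wrist'); cv2.imwrite('pics/w1.png',c['color']); print(c['wfc'].round(2).tolist())
E
```

```text
2.55 [ 153.1367254  -631.72921311  231.31695044] [[0.972, 0.236, -0.0], [0.236, -0.972, -0.0], [-0.0, 0.0, -1.0]]
block side 473 c 527 -311 wh 45 27 ang of w 31.4 z 82.3
[ 4.41605787 -2.2194705   0.31274635]
[[0.24, -0.93, -0.28, 223.17], [-0.97, -0.23, -0.07, -615.24], [-0.0, 0.28, -0.96, 373.83], [0.0, 0.0, 0.0, 1.0]]validation failed for argument at $[0]...
validation failed for argument at $[0]...
validation failed for argument at $[0]...
validation failed for argument at $[0]...
```

```bash
python3 -m handwheel '[{"tx":0.88,"ty":-0.44,"tz":0,"wx":0,"wy":0,"wz":0},{"tx":0.88,"ty":-0.44,"tz":0,"wx":0,"wy":0,"wz":0},{"tx":0.88,"ty":-0.44,"tz":0,"wx":0,"wy":0,"wz":0}]' 1
```

```text
time_s: 3.05
ee_pos: [231.1, -565.6, 231.1]
eef_rot: [[0.971, 0.238, 0.001], [0.238, -0.971, 0.002], [0.001, -0.001, -1.0]]
force: [1.0, 0.3, -0.6]
gripper_width: 1.002
finger_force: 0.0
```

```bash
python3 -m handwheel '[{"tx":0.9,"ty":-0.44,"tz":0,"wx":0,"wy":0,"wz":0},{"tx":0.9,"ty":-0.44,"tz":0,"wx":0,"wy":0,"wz":0},{"tx":0.9,"ty":-0.44,"tz":0,"wx":0,"wy":0,"wz":0}]' 1 >/dev/null
python3 -m handwheel '[{"tx":0.9,"ty":-0.44,"tz":0,"wx":0,"wy":0,"wz":0},{"tx":0.9,"ty":-0.44,"tz":0,"wx":0,"wy":0,"wz":0},{"tx":0.9,"ty":-0.44,"tz":0,"wx":0,"wy":0,"wz":0}]' 1 >/dev/null
python3 -m handwheel '[{"tx":0.9,"ty":-0.44,"tz":0,"wx":0,"wy":0,"wz":-0.42},{"tx":0.9,"ty":-0.44,"tz":0,"wx":0,"wy":0,"wz":-0.42},{"tx":0.9,"ty":-0.44,"tz":0,"wx":0,"wy":0,"wz":-0.42},{"tx":0.9,"ty":-0.44,"tz":0,"wx":0,"wy":0,"wz":-0.42}]'
python3 - <<'E'
from m import *
top('block',74,92,('wrist','side','scene'))
s=robot.state(); print(s['time_s'],s['ee_pos'])
print(rows([529,-312,150]))
c=cam('wrist'); cv2.imwrite('pics/w2.png',c['color'])
E
```

```text
time_s: 3.88
ee_pos: [462.1, -373.8, 231.4]
eef_rot: [[0.839, 0.543, 0.001], [0.543, -0.839, 0.0], [0.001, 0.0, -1.0]]
force: [-0.6, 0.0, -0.6]
gripper_width: 0.999
finger_force: 0.0
block wrist 1240 c 529 -311 wh 45 27 ang of w 32.7 z 83.4
block side 462 c 527 -312 wh 44 27 ang of w 32.9 z 82.2
block scene 283 c 532 -313 wh 44 27 ang of w 32.8 z 80.8
4.1833 [ 458.69133554 -377.34630152  231.31305613]
[ 0.94389533 -0.17535649  0.81291928]
```

View pics/w2.png

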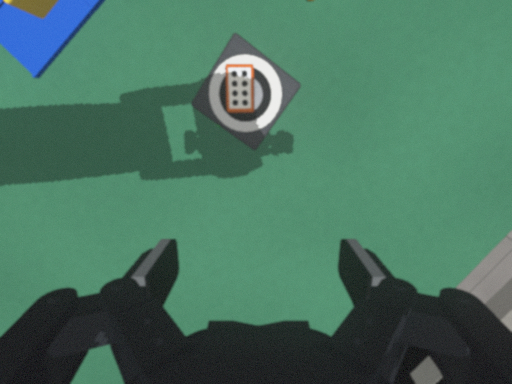

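```bash
python3 -m handwheel '[{"tx":0.94,"ty":-0.17,"tz":0.3,"wx":0,"wy":0,"wz":0},{"tx":0.94,"ty":-0.17,"tz":0.6,"wx":0,"wy":0,"wz":0},{"tx":0.94,"ty":-0.17,"tz":0.81,"wx":0,"wy":0,"wz":0},{"tx":0.94,"ty":-0.17,"tz":0.81,"wx":0,"wy":0,"wz":0},{"tx":0.94,"ty":-0.17,"tz":0.81,"wx":0,"wy":0,"wz":0}]'
python3 - <<'E'
from m import *
top('block',74,92,('wrist','side'))
print(rows([529,-312,57]))
E
```

```text
time_s: 4.65
ee_pos: [528.3, -309.9, 146.9]
eef_rot: [[0.843, 0.538, -0.005], [0.538, -0.843, 0.004], [-0.002, -0.006, -1.0]]
force: [0.1, 0.8, 0.5]
gripper_width: 1.0
finger_force: 0.0
block wrist 1882 c 530 -311 wh 46 27 ang of w 33.7 z 83.4
block side 461 c 527 -311 wh 44 26 ang of w 32.5 z 82.3
[-0.00152742 -0.02273852  0.95797642]
```

```bash
python3 -m handwheel '[{"tx":0,"ty":-0.01,"tz":0.3,"wx":0,"wy":0,"wz":0},{"tx":0,"ty":-0.01,"tz":0.55,"wx":0,"wy":0,"wz":0},{"tx":0,"ty":-0.01,"tz":0.75,"wx":0,"wy":0,"wz":0},{"tx":0,"ty":-0.01,"tz":0.87,"wx":0,"wy":0,"wz":0},{"tx":0,"ty":-0.01,"tz":0.92,"wx":0,"wy":0,"wz":0},{"tx":0,"ty":-0.01,"tz":0.92,"wx":0,"wy":0,"wz":0},{"tx":0,"ty":-0.01,"tz":0.92,"wx":0,"wy":0,"wz":0}]'
python3 -m handwheel '[{"tx":0,"ty":0,"tz":0,"wx":0,"wy":0,"wz":0},{"tx":0,"ty":0,"tz":0,"wx":0,"wy":0,"wz":0},{"tx":0,"ty":0,"tz":0,"wx":0,"wy":0,"wz":0},{"tx":0,"ty":0,"tz":0,"wx":0,"wy":0,"wz":0},{"tx":0,"ty":0,"tz":0,"wx":0,"wy":0,"wz":0},{"tx":0,"ty":0,"tz":0,"wx":0,"wy":0,"wz":0},{"tx":0,"ty":0,"tz":0,"wx":0,"wy":0,"wz":0},{"tx":0,"ty":0,"tz":0,"wx":0,"wy":0,"wz":0},{"tx":0,"ty":0,"tz":0,"wx":0,"wy":0,"wz":0},{"tx":0,"ty":0,"tz":0,"wx":0,"wy":0,"wz":0}]' -1
```

```text
time_s: 5.43
ee_pos: [529.9, -311.7, 59.9]
eef_rot: [[0.843, 0.537, 0.002], [0.537, -0.843, -0.002], [0.001, 0.003, -1.0]]
force: [-0.4, -0.4, 0.0]
gripper_width: 1.002
finger_force: 0.0
time_s: 6.27
ee_pos: [529.6, -310.9, 58.9]
eef_rot: [[0.843, 0.538, 0.001], [0.538, -0.843, -0.001], [0.0, 0.001, -1.0]]
force: [-0.7, 0.4, 6.4]
gripper_width: 0.31
finger_force: 60.4
```

```bash
python3 -m handwheel '[{"tx":0,"ty":0,"tz":-0.15,"wx":0,"wy":0,"wz":0},{"tx":0,"ty":0,"tz":-0.4,"wx":0,"wy":0,"wz":0},{"tx":0,"ty":0,"tz":-0.7,"wx":0,"wy":0,"wz":0},{"tx":0,"ty":0,"tz":-1,"wx":0,"wy":0,"wz":0}]'
python3 -m handwheel '[{"tx":0.15,"ty":-0.2,"tz":-0.15,"wx":0,"wy":0,"wz":0},{"tx":0.3,"ty":-0.4,"tz":-0.3,"wx":0,"wy":0,"wz":0},{"tx":0.52,"ty":-0.673,"tz":-0.3,"wx":0,"wy":0,"wz":0}]' >/dev/null
python3 -m handwheel '[{"tx":0.17,"ty":-0.22,"tz":0,"wx":0,"wy":0,"wz":0},{"tx":0.35,"ty":-0.45,"tz":0,"wx":0,"wy":0,"wz":0},{"tx":0.52,"ty":-0.673,"tz":0,"wx":0,"wy":0,"wz":0}]' >/dev/null
python3 -m handwheel '[{"tx":0.17,"ty":-0.22,"tz":0,"wx":0,"wy":0,"wz":0},{"tx":0.35,"ty":-0.45,"tz":0,"wx":0,"wy":0,"wz":0},{"tx":0.52,"ty":-0.673,"tz":0,"wx":0,"wy":0,"wz":0}]' >/dev/null
python3 -m handwheel '[{"tx":0.17,"ty":-0.22,"tz":0,"wx":0,"wy":0,"wz":0},{"tx":0.35,"ty":-0.45,"tz":0,"wx":0,"wy":0,"wz":0},{"tx":0.52,"ty":-0.673,"tz":0,"wx":0,"wy":0,"wz":0}]' >/dev/null
python3 -m handwheel '[{"tx":0.17,"ty":-0.22,"tz":0,"wx":0,"wy":0,"wz":0},{"tx":0.35,"ty":-0.45,"tz":0,"wx":0,"wy":0,"wz":0},{"tx":0.52,"ty":-0.673,"tz":0,"wx":0,"wy":0,"wz":0}]' >/dev/null
python3 -m handwheel '[{"tx":0,"ty":0,"tz":0,"wx":0,"wy":0,"wz":0.15},{"tx":0,"ty":0,"tz":0,"wx":0,"wy":0,"wz":0.3},{"tx":0,"ty":0,"tz":0,"wx":0,"wy":0,"wz":0.45},{"tx":0,"ty":0,"tz":0,"wx":0,"wy":0,"wz":0.6},{"tx":0,"ty":0,"tz":0,"wx":0,"wy":0,"wz":0.63},{"tx":0,"ty":0,"tz":0,"wx":0,"wy":0,"wz":0.63}]'
python3 - <<'E'
from m import *
s=robot.state(); 
for n in ['wrist']:
    c=cam(n); P=pts(c,np.ones((384,512),bool)); cv2.imwrite('pics/w3.png',c['color'])
c=cam('side'); P=pts(c,np.ones((384,512),bool)); P=P[(P[:,1]>40)&(P[:,1]<340)&(P[:,0]>430)&(P[:,0]<535)&(P[:,2]>72)&(P[:,2]<83)]
print(cv2.minAreaRect(np.ascontiguousarray(P[:,:2].astype(np.float32))))
print(rows([576,198,100]))
E
```

```text
time_s: 6.6
ee_pos: [528.0, -309.6, 157.4]
eef_rot: [[0.843, 0.538, -0.003], [0.538, -0.843, 0.003], [-0.001, -0.004, -1.0]]
force: [0.0, -0.3, -1.7]
gripper_width: 0.318
finger_force: 59.7
time_s: 8.35
ee_pos: [566.8, 112.9, 187.3]
eef_rot: [[0.997, 0.074, -0.002], [0.074, -0.997, -0.0], [-0.002, -0.0, -1.0]]
force: [-0.3, 0.7, -1.0]
gripper_width: 0.312
finger_force: 59.7
((503.3824768066406, 194.64976501464844), (15.746038436889648, 215.325927734375), 4.069116592407227)
[ 0.1536308  -0.84266676  0.87681062]
```

View pics/w3.png

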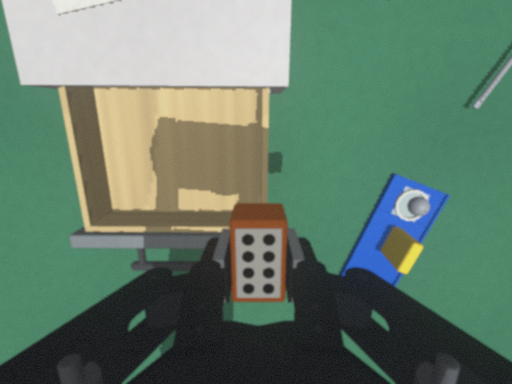

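```bash
python3 -m handwheel '[{"tx":0.05,"ty":-0.25,"tz":0,"wx":0,"wy":0,"wz":0},{"tx":0.1,"ty":-0.55,"tz":0,"wx":0,"wy":0,"wz":0},{"tx":0.15,"ty":-0.84,"tz":0.2,"wx":0,"wy":0,"wz":0},{"tx":0.15,"ty":-0.84,"tz":0.4,"wx":0,"wy":0,"wz":0},{"tx":0.15,"ty":-0.84,"tz":0.4,"wx":0,"wy":0,"wz":0},{"tx":0.15,"ty":-0.84,"tz":0.4,"wx":0,"wy":0,"wz":0}]'
python3 -m handwheel '[{"tx":0,"ty":0,"tz":0.25,"wx":0,"wy":0,"wz":0},{"tx":0,"ty":0,"tz":0.5,"wx":0,"wy":0,"wz":0},{"tx":0,"ty":0,"tz":0.75,"wx":0,"wy":0,"wz":0},{"tx":0,"ty":0,"tz":0.97,"wx":0,"wy":0,"wz":0},{"tx":0,"ty":0,"tz":0.97,"wx":0,"wy":0,"wz":0},{"tx":0,"ty":0,"tz":0.97,"wx":0,"wy":0,"wz":0}]'
```

```text
time_s: 8.95
ee_pos: [575.2, 197.6, 146.9]
eef_rot: [[0.997, 0.074, -0.003], [0.074, -0.997, -0.001], [-0.004, 0.0, -1.0]]
force: [0.3, -0.1, -1.1]
gripper_width: 0.317
finger_force: 59.8
time_s: 9.45
ee_pos: [576.4, 197.0, 51.7]
eef_rot: [[0.997, 0.072, -0.001], [0.072, -0.997, -0.0], [-0.001, 0.0, -1.0]]
force: [0.3, 0.3, -0.7]
gripper_width: 0.312
finger_force: 59.8
```

```bash
python3 -m handwheel '[{"tx":0,"ty":0,"tz":0.1,"wx":0,"wy":0,"wz":0},{"tx":0,"ty":0,"tz":0.2,"wx":0,"wy":0,"wz":0},{"tx":0,"ty":0,"tz":0.24,"wx":0,"wy":0,"wz":0},{"tx":0,"ty":0,"tz":0.24,"wx":0,"wy":0,"wz":0},{"tx":0,"ty":0,"tz":0.24,"wx":0,"wy":0,"wz":0},{"tx":0,"ty":0,"tz":0.24,"wx":0,"wy":0,"wz":0}]'
python3 -m handwheel '[{"tx":0,"ty":0,"tz":0,"wx":0,"wy":0,"wz":0},{"tx":0,"ty":0,"tz":0,"wx":0,"wy":0,"wz":0},{"tx":0,"ty":0,"tz":0,"wx":0,"wy":0,"wz":0},{"tx":0,"ty":0,"tz":0,"wx":0,"wy":0,"wz":0},{"tx":0,"ty":0,"tz":0,"wx":0,"wy":0,"wz":0},{"tx":0,"ty":0,"tz":0,"wx":0,"wy":0,"wz":0}]' 0.7
python3 -m handwheel '[{"tx":0,"ty":0,"tz":-0.2,"wx":0,"wy":0,"wz":0},{"tx":0,"ty":0,"tz":-0.5,"wx":0,"wy":0,"wz":0},{"tx":0,"ty":0,"tz":-0.8,"wx":0,"wy":0,"wz":0},{"tx":0,"ty":0,"tz":-1,"wx":0,"wy":0,"wz":0},{"tx":0,"ty":0,"tz":-1,"wx":0,"wy":0,"wz":0}]'
python3 - <<'E'
from m import *
top('block',40,60,('wrist','side'))
print(rows([410,187,130]))
E
```

```text
time_s: 9.95
ee_pos: [576.7, 197.9, 27.8]
eef_rot: [[0.997, 0.073, 0.001], [0.073, -0.997, 0.0], [0.001, -0.0, -1.0]]
force: [-0.0, 1.0, -1.0]
gripper_width: 0.317
finger_force: 59.8
time_s: 10.45
ee_pos: [576.4, 197.8, 27.4]
eef_rot: [[0.997, 0.073, 0.0], [0.073, -0.997, 0.0], [0.0, -0.0, -1.0]]
force: [-0.4, -0.2, -0.1]
gripper_width: 0.849
finger_force: 0.0
time_s: 10.87
ee_pos: [579.7, 198.4, 133.2]
eef_rot: [[0.997, 0.073, 0.01], [0.073, -0.997, 0.002], [0.01, -0.001, -1.0]]
force: [1.3, 1.0, 0.4]
gripper_width: 0.845
finger_force: 0.0
block wrist 1549 c 578 197 wh 46 27 ang of w 4.8 z 50.4
block side 147 c 574 193 wh 44 25 ang of w 7.0 z 49.4
[-1.65562532 -0.01466888 -0.03884831]
```

```bash
python3 -m handwheel '[{"tx":-0.3,"ty":0,"tz":0,"wx":0,"wy":0,"wz":0},{"tx":-0.6,"ty":0,"tz":0,"wx":0,"wy":0,"wz":0},{"tx":-0.85,"ty":0,"tz":0,"wx":0,"wy":0,"wz":0}]' -1 >/dev/null
python3 -m handwheel '[{"tx":-0.3,"ty":0,"tz":0,"wx":0,"wy":0,"wz":0},{"tx":-0.6,"ty":0,"tz":0,"wx":0,"wy":0,"wz":0},{"tx":-0.85,"ty":0,"tz":0,"wx":0,"wy":0,"wz":0},{"tx":-0.85,"ty":0,"tz":0,"wx":0,"wy":0,"wz":0},{"tx":-0.85,"ty":0,"tz":0,"wx":0,"wy":0,"wz":0}]'
python3 - <<'E'
from m import *
c=cam('wrist'); P=pts(c,np.ones((384,512),bool)); P=P[(P[:,1]>40)&(P[:,1]<340)&(P[:,0]>390)&(P[:,0]<488)&(P[:,2]>44)&(P[:,2]<62)]
print(len(P),cv2.minAreaRect(np.ascontiguousarray(P[:,:2].astype(np.float32))),np.median(P,0))
print(rows([410,187,36]))
E
```

```text
time_s: 11.73
ee_pos: [404.9, 185.2, 125.7]
eef_rot: [[0.997, 0.073, -0.003], [0.073, -0.997, -0.001], [-0.003, 0.0, -1.0]]
force: [0.1, 0.0, 0.6]
gripper_width: -0.001
finger_force: 0.0
2805 ((473.7239074707031, 192.0464630126953), (32.97626876831055, 120.17431640625), 2.8388190269470215) [464.95496555 192.65870955  56.24851107]
[ 0.03966201 -0.01439149  0.90409434]
```

```bash
python3 -m handwheel '[{"tx":0,"ty":0,"tz":0.3,"wx":0,"wy":0,"wz":0},{"tx":0,"ty":0,"tz":0.6,"wx":0,"wy":0,"wz":0},{"tx":0,"ty":0,"tz":0.85,"wx":0,"wy":0,"wz":0},{"tx":0,"ty":0,"tz":0.9,"wx":0,"wy":0,"wz":0},{"tx":0,"ty":0,"tz":0.9,"wx":0,"wy":0,"wz":0}]'
python3 -m handwheel '[{"tx":0.1,"ty":0,"tz":0,"wx":0,"wy":0,"wz":0},{"tx":0.2,"ty":0,"tz":0,"wx":0,"wy":0,"wz":0},{"tx":0.25,"ty":0,"tz":0,"wx":0,"wy":0,"wz":0},{"tx":0.3,"ty":0,"tz":0,"wx":0,"wy":0,"wz":0},{"tx":0.35,"ty":0,"tz":0,"wx":0,"wy":0,"wz":0},{"tx":0.4,"ty":0,"tz":0,"wx":0,"wy":0,"wz":0},{"tx":0.46,"ty":0,"tz":0,"wx":0,"wy":0,"wz":0},{"tx":0.53,"ty":0,"tz":0,"wx":0,"wy":0,"wz":0},{"tx":0.6,"ty":0,"tz":0,"wx":0,"wy":0,"wz":0},{"tx":0.7,"ty":0,"tz":0,"wx":0,"wy":0,"wz":0},{"tx":0.8,"ty":0,"tz":0,"wx":0,"wy":0,"wz":0},{"tx":0.9,"ty":0,"tz":0,"wx":0,"wy":0,"wz":0}]'
python3 -m handwheel '[{"tx":0.1,"ty":0,"tz":0,"wx":0,"wy":0,"wz":0},{"tx":0.2,"ty":0,"tz":0,"wx":0,"wy":0,"wz":0},{"tx":0.3,"ty":0,"tz":0,"wx":0,"wy":0,"wz":0},{"tx":0.4,"ty":0,"tz":0,"wx":0,"wy":0,"wz":0},{"tx":0.5,"ty":0,"tz":0,"wx":0,"wy":0,"wz":0},{"tx":0.58,"ty":0,"tz":0,"wx":0,"wy":0,"wz":0},{"tx":0.64,"ty":0,"tz":0,"wx":0,"wy":0,"wz":0},{"tx":0.68,"ty":0,"tz":0,"wx":0,"wy":0,"wz":0},{"tx":0.7,"ty":0,"tz":0,"wx":0,"wy":0,"wz":0},{"tx":0.7,"ty":0,"tz":0,"wx":0,"wy":0,"wz":0}]'
```

```text
time_s: 12.2
ee_pos: [405.8, 185.0, 35.4]
eef_rot: [[0.997, 0.072, -0.005], [0.072, -0.997, -0.001], [-0.005, 0.001, -1.0]]
force: [-0.1, 0.3, 0.9]
gripper_width: -0.0
finger_force: 0.0
time_s: 13.2
ee_pos: [497.4, 191.9, 37.1]
eef_rot: [[0.997, 0.073, -0.0], [0.073, -0.997, -0.0], [-0.0, 0.0, -1.0]]
force: [-0.7, -0.5, -0.8]
gripper_width: 0.001
finger_force: 0.7
time_s: 14.03
ee_pos: [567.0, 197.2, 37.5]
eef_rot: [[0.997, 0.073, 0.001], [0.073, -0.997, 0.0], [0.001, -0.0, -1.0]]
force: [0.2, -0.6, 0.8]
gripper_width: 0.001
finger_force: 0.0
```

```bash
python3 -m handwheel '[{"tx":0.04,"ty":0,"tz":0,"wx":0,"wy":0,"wz":0},{"tx":0.08,"ty":0,"tz":0,"wx":0,"wy":0,"wz":0},{"tx":0.1,"ty":0,"tz":0,"wx":0,"wy":0,"wz":0},{"tx":0.1,"ty":0,"tz":0,"wx":0,"wy":0,"wz":0}]'
python3 - <<'E'
from m import *
for n in ('wrist','side'):
  c=cam(n); Q=pts(c,np.ones((384,512),bool)); P=Q[(Q[:,1]>40)&(Q[:,1]<340)&(Q[:,0]>550)&(Q[:,0]<720)&(Q[:,2]>72)&(Q[:,2]<83)]
  print(len(P),len(P) and cv2.minAreaRect(np.ascontiguousarray(P[:,:2].astype(np.float32))))
  if n=='side': cv2.imwrite('pics/s4.png',cv2.resize(c['color'][80:230,80:360],None,fx=2.5,fy=2.5))
E
```

```text
time_s: 14.37
ee_pos: [576.9, 197.8, 37.5]
eef_rot: [[0.997, 0.073, 0.001], [0.073, -0.997, 0.0], [0.001, -0.0, -1.0]]
force: [-0.5, -0.5, 1.8]
gripper_width: -0.003
finger_force: 0.0
21842 ((609.9924926757812, 201.11968994140625), (89.03983306884766, 198.5106658935547), 3.931094169616699)
461 ((626.85791015625, 185.0039825439453), (118.6630859375, 223.76632690429688), 19.12921142578125)
```

View pics/s4.png

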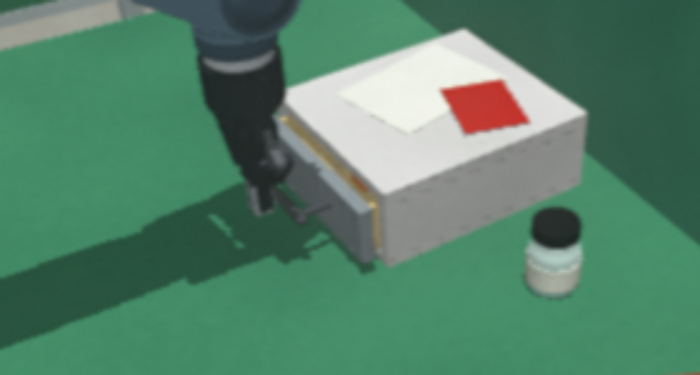

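```bash
python3 -m handwheel '[{"tx":0.04,"ty":0,"tz":0,"wx":0,"wy":0,"wz":0},{"tx":0.08,"ty":0,"tz":0,"wx":0,"wy":0,"wz":0},{"tx":0.11,"ty":0,"tz":0,"wx":0,"wy":0,"wz":0},{"tx":0.14,"ty":0,"tz":0,"wx":0,"wy":0,"wz":0},{"tx":0.14,"ty":0,"tz":0,"wx":0,"wy":0,"wz":0}]'
python3 -m handwheel '[{"tx":0.03,"ty":0,"tz":0,"wx":0,"wy":0,"wz":0},{"tx":0.05,"ty":0,"tz":0,"wx":0,"wy":0,"wz":0},{"tx":0.05,"ty":0,"tz":0,"wx":0,"wy":0,"wz":0}]'
```

```text
time_s: 14.88
ee_pos: [588.1, 198.7, 36.8]
eef_rot: [[0.997, 0.073, -0.008], [0.073, -0.997, -0.001], [-0.008, 0.0, -1.0]]
force: [-10.1, -1.2, 6.3]
gripper_width: -0.001
finger_force: 5.2
time_s: 15.13
ee_pos: [588.2, 198.8, 36.0]
eef_rot: [[0.997, 0.074, -0.02], [0.074, -0.997, -0.003], [-0.02, 0.001, -1.0]]
force: [-26.9, -4.7, 18.6]
gripper_width: -0.003
finger_force: 13.6
```

```bash
python3 -m handwheel '[{"tx":-0.15,"ty":0,"tz":0,"wx":0,"wy":0,"wz":0},{"tx":-0.35,"ty":0,"tz":0,"wx":0,"wy":0,"wz":0},{"tx":-0.5,"ty":0,"tz":0,"wx":0,"wy":0,"wz":0},{"tx":-0.5,"ty":0,"tz":-0.3,"wx":0,"wy":0,"wz":0},{"tx":-0.5,"ty":0,"tz":-0.6,"wx":0,"wy":0,"wz":0},{"tx":-0.5,"ty":0,"tz":-1,"wx":0,"wy":0,"wz":0},{"tx":-0.5,"ty":0,"tz":-1,"wx":0,"wy":0,"wz":0}]'
python3 -m handwheel '[{"tx":-0.07,"ty":0.3,"tz":0,"wx":0,"wy":0,"wz":0},{"tx":-0.15,"ty":0.6,"tz":0,"wx":0,"wy":0,"wz":0},{"tx":-0.22,"ty":0.86,"tz":0,"wx":0,"wy":0,"wz":0}]' 1 >/dev/null
python3 -m handwheel '[{"tx":-0.07,"ty":0.3,"tz":0,"wx":0,"wy":0,"wz":0},{"tx":-0.15,"ty":0.6,"tz":0,"wx":0,"wy":0,"wz":0},{"tx":-0.22,"ty":0.86,"tz":0,"wx":0,"wy":0,"wz":0}]' >/dev/null
python3 -m handwheel '[{"tx":0,"ty":0,"tz":-0.2,"wx":0,"wy":0,"wz":0.15},{"tx":0,"ty":0,"tz":-0.4,"wx":0,"wy":0,"wz":0.3},{"tx":0,"ty":0,"tz":-0.5,"wx":0,"wy":0,"wz":0.45},{"tx":0,"ty":0,"tz":-0.5,"wx":0,"wy":0,"wz":0.47},{"tx":0,"ty":0,"tz":-0.5,"wx":0,"wy":0,"wz":0.47}]'
python3 - <<'E'
from m import *
top('tray',2,12,('wrist','side'));top('tray',44,62,('wrist','side')); top('upcam',48,62,('wrist','side'))
c=cam('wrist'); print(np.round(c['wfc'][:3,3]))
r=robot.regions_of('wrist','ball_center'); print([(round(q['score'],2),q['rect'],np.median(pts(c,q['region']),0).round()) for q in r[:2]])
print(rows([492,-69,120]))
cv2.imwrite('pics/w5.png',c['color']); cv2.imwrite('pics/s5.png',np.hstack([cv2.resize(c['color'],(400,300)),cv2.resize(cam('side')['color'],(400,300))]))
E
```

```text
time_s: 15.72
ee_pos: [551.0, 196.4, 146.3]
eef_rot: [[0.997, 0.073, 0.016], [0.073, -0.997, 0.002], [0.016, -0.001, -1.0]]
force: [0.3, 0.8, 1.1]
gripper_width: 0.002
finger_force: 0.0
time_s: 16.63
ee_pos: [514.7, 20.6, 187.8]
eef_rot: [[0.957, -0.29, 0.002], [-0.29, -0.957, -0.0], [0.002, -0.0, -1.0]]
force: [0.6, 0.3, 0.4]
gripper_width: 0.996
finger_force: 0.0
tray wrist 6815 c 492 -66 wh 76 160 ang of w 73.7 z 6.3
tray side 1883 c 491 -67 wh 78 159 ang of w 73.4 z 5.6
tray wrist 599 c 494 -67 wh 15 39 ang of w 74.7 z 55.6
tray side 146 c 491 -67 wh 14 38 ang of w 74.6 z 53.6
upcam side 2856 c 526 -317 wh 88 89 ang of w 86.7 z 54.5
[583.  -1. 330.]
[(0.76, [327.6, 115.5, 23.4, 22.2], array([546., -82.,  26.]))]
[0.05110573 0.92298373 0.67300085]
```

View pics/s5.png

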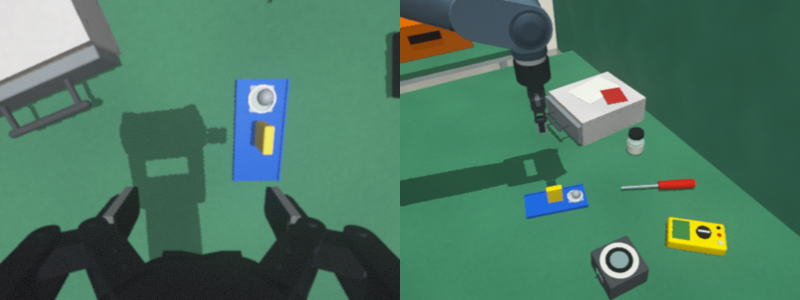

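```bash
python3 -m handwheel '[{"tx":0.02,"ty":0.3,"tz":0,"wx":0,"wy":0,"wz":-0.02},{"tx":0.04,"ty":0.6,"tz":0.2,"wx":0,"wy":0,"wz":-0.02},{"tx":0.05,"ty":0.9,"tz":0.5,"wx":0,"wy":0,"wz":-0.02},{"tx":0.05,"ty":0.9,"tz":0.67,"wx":0,"wy":0,"wz":-0.02},{"tx":0.05,"ty":0.9,"tz":0.67,"wx":0,"wy":0,"wz":-0.02},{"tx":0.05,"ty":0.9,"tz":0.67,"wx":0,"wy":0,"wz":-0.02}]'
python3 - <<'E'
from m import *
top('tray',2,12,('wrist',));top('tray',44,62,('wrist','side'))
for n in ('scene','side'):
  c=cam(n); Q=pts(c,np.ones((384,512),bool)); Q=Q[(Q[:,1]>60)&(Q[:,1]<330)&(Q[:,0]>560)]
  x=(Q[:,0]-775)*.997+(Q[:,1]-212)*.073
  print('front outer',[np.percentile(x[(Q[:,2]>a)&(Q[:,2]<b)],2).round(1) for a,b in ((62,76),(87,95))])
print(rows([492,-67,20]))
E
```

```text
time_s: 17.88
ee_pos: [492.0, -66.7, 119.8]
eef_rot: [[0.961, -0.277, -0.002], [-0.277, -0.961, 0.001], [-0.002, -0.0, -1.0]]
force: [0.0, -0.0, 1.1]
gripper_width: 1.001
finger_force: 0.0
tray wrist 10734 c 492 -66 wh 76 159 ang of w 73.6 z 6.2
tray wrist 806 c 493 -67 wh 13 40 ang of w 73.8 z 55.7
tray side 143 c 491 -68 wh 12 39 ang of w 72.2 z 53.4
front outer [np.float64(-135.7), np.float64(-115.5)]
front outer [np.float64(-138.6), np.float64(-118.7)]
[-0.01046981  0.00733256  1.01080206]
```

```bash
python3 -m handwheel '[{"tx":0,"ty":0,"tz":0.3,"wx":0,"wy":0,"wz":0},{"tx":0,"ty":0,"tz":0.55,"wx":0,"wy":0,"wz":0},{"tx":0,"ty":0,"tz":0.8,"wx":0,"wy":0,"wz":0},{"tx":0,"ty":0,"tz":0.93,"wx":0,"wy":0,"wz":0},{"tx":0,"ty":0,"tz":0.98,"wx":0,"wy":0,"wz":0},{"tx":0,"ty":0,"tz":0.98,"wx":0,"wy":0,"wz":0},{"tx":0,"ty":0,"tz":0.98,"wx":0,"wy":0,"wz":0}]'
python3 -m handwheel '[{"tx":0,"ty":0,"tz":0,"wx":0,"wy":0,"wz":0},{"tx":0,"ty":0,"tz":0,"wx":0,"wy":0,"wz":0},{"tx":0,"ty":0,"tz":0,"wx":0,"wy":0,"wz":0},{"tx":0,"ty":0,"tz":0,"wx":0,"wy":0,"wz":0},{"tx":0,"ty":0,"tz":0,"wx":0,"wy":0,"wz":0},{"tx":0,"ty":0,"tz":0,"wx":0,"wy":0,"wz":0},{"tx":0,"ty":0,"tz":0,"wx":0,"wy":0,"wz":0},{"tx":0,"ty":0,"tz":0,"wx":0,"wy":0,"wz":0},{"tx":0,"ty":0,"tz":0,"wx":0,"wy":0,"wz":0},{"tx":0,"ty":0,"tz":0,"wx":0,"wy":0,"wz":0},{"tx":0,"ty":0,"tz":0,"wx":0,"wy":0,"wz":0},{"tx":0,"ty":0,"tz":0,"wx":0,"wy":0,"wz":0}]' -1
python3 - <<'E'
from m import *
print(rows([492,-67,20])); top('tray',2,12,('wrist',))
c=cam('wrist')
r=robot.regions_of('wrist','ball_center'); print([(round(q['score'],2),q['rect'],np.median(pts(c,q['region']),0).round()) for q in r[:2]])
E
```

```text
time_s: 18.87
ee_pos: [493.2, -66.9, 23.1]
eef_rot: [[0.961, -0.277, 0.001], [-0.277, -0.961, -0.0], [0.001, 0.0, -1.0]]
force: [0.2, 0.4, 1.4]
gripper_width: 1.002
finger_force: 0.0
time_s: 19.87
ee_pos: [492.8, -66.9, 22.6]
eef_rot: [[0.961, -0.277, 0.0], [-0.277, -0.961, -0.0], [0.001, 0.0, -1.0]]
force: [-1.0, 1.0, 5.7]
gripper_width: 0.154
finger_force: 59.2
[-0.00787948  0.00332908  0.02635563]
tray wrist 16876 c 496 -69 wh 76 153 ang of w 73.9 z 6.2
[(0.86, [240.6, 125.6, 47.0, 42.6], array([546., -85.,  27.]))]
```

```bash
python3 -m handwheel '[{"tx":0,"ty":0,"tz":-0.01,"wx":0,"wy":0,"wz":0},{"tx":0,"ty":0,"tz":-0.03,"wx":0,"wy":0,"wz":0},{"tx":0,"ty":0,"tz":-0.06,"wx":0,"wy":0,"wz":0},{"tx":0,"ty":0,"tz":-0.1,"wx":0,"wy":0,"wz":0},{"tx":0,"ty":0,"tz":-0.15,"wx":0,"wy":0,"wz":0},{"tx":0,"ty":0,"tz":-0.21,"wx":0,"wy":0,"wz":0},{"tx":0,"ty":0,"tz":-0.28,"wx":0,"wy":0,"wz":0},{"tx":0,"ty":0,"tz":-0.35,"wx":0,"wy":0,"wz":0},{"tx":0,"ty":0,"tz":-0.42,"wx":0,"wy":0,"wz":0},{"tx":0,"ty":0,"tz":-0.49,"wx":0,"wy":0,"wz":0},{"tx":0,"ty":0,"tz":-0.56,"wx":0,"wy":0,"wz":0},{"tx":0,"ty":0,"tz":-0.63,"wx":0,"wy":0,"wz":0},{"tx":0,"ty":0,"tz":-0.7,"wx":0,"wy":0,"wz":0},{"tx":0,"ty":0,"tz":-0.76,"wx":0,"wy":0,"wz":0},{"tx":0,"ty":0,"tz":-0.81,"wx":0,"wy":0,"wz":0},{"tx":0,"ty":0,"tz":-0.85,"wx":0,"wy":0,"wz":0},{"tx":0,"ty":0,"tz":-0.88,"wx":0,"wy":0,"wz":0},{"tx":0,"ty":0,"tz":-0.9,"wx":0,"wy":0,"wz":0},{"tx":0,"ty":0,"tz":-0.9,"wx":0,"wy":0,"wz":0}]'
python3 -m handwheel '[{"tx":0,"ty":0,"tz":-0.02,"wx":0,"wy":0,"wz":0},{"tx":0,"ty":0,"tz":-0.05,"wx":0,"wy":0,"wz":0},{"tx":0,"ty":0,"tz":-0.1,"wx":0,"wy":0,"wz":0},{"tx":0,"ty":0,"tz":-0.17,"wx":0,"wy":0,"wz":0},{"tx":0,"ty":0,"tz":-0.24,"wx":0,"wy":0,"wz":0},{"tx":0,"ty":0,"tz":-0.31,"wx":0,"wy":0,"wz":0},{"tx":0,"ty":0,"tz":-0.38,"wx":0,"wy":0,"wz":0},{"tx":0,"ty":0,"tz":-0.45,"wx":0,"wy":0,"wz":0},{"tx":0,"ty":0,"tz":-0.52,"wx":0,"wy":0,"wz":0},{"tx":0,"ty":0,"tz":-0.57,"wx":0,"wy":0,"wz":0},{"tx":0,"ty":0,"tz":-0.61,"wx":0,"wy":0,"wz":0},{"tx":0,"ty":0,"tz":-0.64,"wx":0,"wy":0,"wz":0},{"tx":0,"ty":0,"tz":-0.65,"wx":0,"wy":0,"wz":0},{"tx":0,"ty":0,"tz":-0.65,"wx":0,"wy":0,"wz":0},{"tx":0,"ty":0,"tz":-0.65,"wx":0,"wy":0,"wz":0}]'
python3 - <<'E'
from m import *
c=cam('wrist'); top('tray',130,175,('wrist','side'))
r=robot.regions_of('wrist','ball_center'); print([(round(q['score'],2),q['rect'],np.median(pts(c,q['region']),0).round()) for q in r[:2]])
cv2.imwrite('pics/w6.png',c['color'])
E
```

```text
time_s: 21.65
ee_pos: [492.7, -66.8, 112.6]
eef_rot: [[0.961, -0.277, 0.0], [-0.277, -0.961, -0.0], [0.001, 0.0, -1.0]]
force: [-0.1, -0.3, -2.1]
gripper_width: 0.158
finger_force: 58.5
time_s: 22.9
ee_pos: [492.3, -66.7, 177.0]
eef_rot: [[0.961, -0.277, -0.001], [-0.277, -0.961, 0.0], [-0.001, -0.0, -1.0]]
force: [-0.1, 0.1, -1.7]
gripper_width: 0.153
finger_force: 58.5
tray wrist 16691 c 495 -69 wh 76 152 ang of w 73.9 z 160.3
tray side 2253 c 491 -68 wh 79 158 ang of w 72.8 z 159.8
[(0.92, [236.1, 124.9, 47.1, 44.1], array([546., -85., 181.]))]
```

View pics/w6.png

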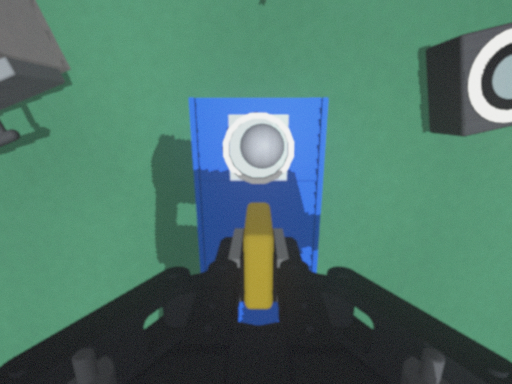

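```bash
python3 -m handwheel '[{"tx":0.002,"ty":0.01,"tz":0,"wx":0,"wy":0,"wz":0},{"tx":0.007,"ty":0.03,"tz":0,"wx":0,"wy":0,"wz":0},{"tx":0.014,"ty":0.06,"tz":0,"wx":0,"wy":0,"wz":0},{"tx":0.023,"ty":0.1,"tz":0,"wx":0,"wy":0,"wz":0},{"tx":0.034,"ty":0.15,"tz":0,"wx":0,"wy":0,"wz":0},{"tx":0.047,"ty":0.21,"tz":0,"wx":0,"wy":0,"wz":0},{"tx":0.063,"ty":0.28,"tz":0,"wx":0,"wy":0,"wz":0},{"tx":0.079,"ty":0.35,"tz":0,"wx":0,"wy":0,"wz":0},{"tx":0.095,"ty":0.42,"tz":0,"wx":0,"wy":0,"wz":0},{"tx":0.11,"ty":0.49,"tz":0,"wx":0,"wy":0,"wz":0},{"tx":0.126,"ty":0.56,"tz":0,"wx":0,"wy":0,"wz":0},{"tx":0.142,"ty":0.63,"tz":0,"wx":0,"wy":0,"wz":0},{"tx":0.157,"ty":0.7,"tz":0,"wx":0,"wy":0,"wz":0},{"tx":0.173,"ty":0.77,"tz":0,"wx":0,"wy":0,"wz":0}]' >/dev/null
python3 -m handwheel '[{"tx":0.016,"ty":0.07,"tz":0,"wx":0,"wy":0,"wz":0},{"tx":0.031,"ty":0.14,"tz":0,"wx":0,"wy":0,"wz":0},{"tx":0.047,"ty":0.21,"tz":0,"wx":0,"wy":0,"wz":0},{"tx":0.063,"ty":0.28,"tz":0,"wx":0,"wy":0,"wz":0},{"tx":0.079,"ty":0.35,"tz":0,"wx":0,"wy":0,"wz":0},{"tx":0.095,"ty":0.42,"tz":0,"wx":0,"wy":0,"wz":0},{"tx":0.11,"ty":0.49,"tz":0,"wx":0,"wy":0,"wz":0},{"tx":0.126,"ty":0.56,"tz":0,"wx":0,"wy":0,"wz":0},{"tx":0.142,"ty":0.63,"tz":0,"wx":0,"wy":0,"wz":0},{"tx":0.157,"ty":0.7,"tz":0,"wx":0,"wy":0,"wz":0},{"tx":0.173,"ty":0.77,"tz":0,"wx":0,"wy":0,"wz":0}]'
python3 -m handwheel '[{"tx":0.016,"ty":0.07,"tz":0,"wx":0,"wy":0,"wz":0},{"tx":0.031,"ty":0.14,"tz":0,"wx":0,"wy":0,"wz":0},{"tx":0.047,"ty":0.21,"tz":0,"wx":0,"wy":0,"wz":0},{"tx":0.063,"ty":0.28,"tz":0,"wx":0,"wy":0,"wz":0},{"tx":0.079,"ty":0.35,"tz":0,"wx":0,"wy":0,"wz":0},{"tx":0.095,"ty":0.42,"tz":0,"wx":0,"wy":0,"wz":0},{"tx":0.11,"ty":0.49,"tz":0,"wx":0,"wy":0,"wz":0},{"tx":0.126,"ty":0.56,"tz":0,"wx":0,"wy":0,"wz":0},{"tx":0.14,"ty":0.62,"tz":0,"wx":0,"wy":0,"wz":0},{"tx":0.151,"ty":0.67,"tz":0,"wx":0,"wy":0,"wz":0},{"tx":0.16,"ty":0.71,"tz":0,"wx":0,"wy":0,"wz":0},{"tx":0.167,"ty":0.74,"tz":0,"wx":0,"wy":0,"wz":0},{"tx":0.171,"ty":0.76,"tz":0,"wx":0,"wy":0,"wz":0},{"tx":0.173,"ty":0.77,"tz":0,"wx":0,"wy":0,"wz":0},{"tx":0.173,"ty":0.77,"tz":0,"wx":0,"wy":0,"wz":0},{"tx":0.173,"ty":0.77,"tz":0,"wx":0,"wy":0,"wz":0}]'
python3 - <<'E'
from m import *
c=cam('wrist'); top('tray',130,175,('wrist','side','scene'))
for n in('wrist','side','scene'):
  cc=cam(n); r=robot.regions_of(n,'ball_center'); print(n,[(round(q['score'],2),q['rect'],np.median(pts(cc,q['region']),0).round()) for q in r[:1]])
s=robot.state(); R=np.array(s['eef_rot']); print('pocket est',s['ee_pos']+52*R[:,0], s['time_s'])
a=cam('side')['color']; b=cam('scene')['color']
cv2.imwrite('pics/s7.png',np.hstack([cv2.resize(c['color'],(400,300)),cv2.resize(a[100:],(400,300))]))
E
```

```text
time_s: 25.28
ee_pos: [483.1, -225.0, 177.3]
eef_rot: [[0.961, -0.277, -0.0], [-0.277, -0.961, 0.0], [-0.0, -0.0, -1.0]]
force: [0.6, -0.5, -2.8]
gripper_width: 0.16
finger_force: 58.5
time_s: 26.62
ee_pos: [478.5, -302.9, 177.3]
eef_rot: [[0.961, -0.277, -0.0], [-0.277, -0.961, 0.0], [-0.0, -0.0, -1.0]]
force: [-0.1, 0.7, -2.4]
gripper_width: 0.154
finger_force: 58.5
tray wrist 17038 c 482 -305 wh 76 153 ang of w 73.9 z 160.8
tray side 4347 c 477 -304 wh 76 159 ang of w 73.6 z 159.8
tray scene 1641 c 481 -306 wh 75 159 ang of w 74.1 z 158.6
wrist [(0.74, [240.8, 124.5, 44.9, 43.1], array([ 532., -321.,  181.]))]
side [(0.68, [276.0, 279.8, 14.6, 21.7], array([ 526., -324.,  179.]))]
scene [(0.66, [121.3, 201.0, 13.9, 14.0], array([ 536., -326.,  175.]))]
pocket est [ 528.40786562 -317.53404443  177.30779725] 27.2667
```

View pics/s7.png

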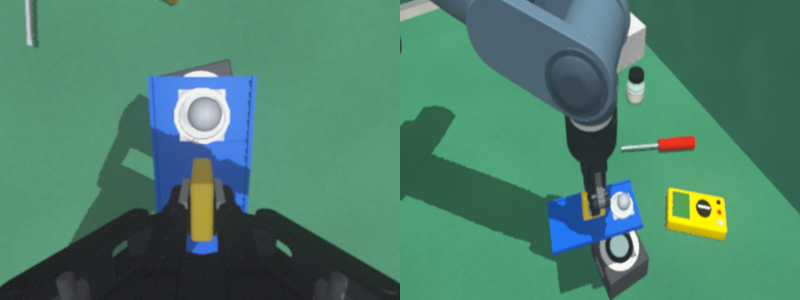

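```bash
python3 -m handwheel '[{"tx":0,"ty":0,"tz":0,"wx":0,"wy":0,"wz":0},{"tx":0,"ty":0,"tz":0,"wx":0,"wy":0,"wz":0},{"tx":0,"ty":0,"tz":0,"wx":0,"wy":0,"wz":0},{"tx":0,"ty":0,"tz":0,"wx":0,"wy":0,"wz":0},{"tx":0,"ty":0,"tz":0,"wx":0,"wy":0,"wz":0},{"tx":0,"ty":0,"tz":0,"wx":0,"wy":0,"wz":0},{"tx":0,"ty":0,"tz":0,"wx":0,"wy":0,"wz":0},{"tx":0,"ty":0,"tz":0,"wx":0,"wy":0,"wz":0},{"tx":0,"ty":0,"tz":0,"wx":0,"wy":0,"wz":0},{"tx":0,"ty":0,"tz":0,"wx":0,"wy":0,"wz":0},{"tx":0,"ty":0,"tz":0,"wx":0,"wy":0,"wz":0},{"tx":0,"ty":0,"tz":0,"wx":0,"wy":0,"wz":0}]'
python3 -c "from cell import robot; print(robot.job_done())"
```

```text
time_s: 28.37
ee_pos: [478.4, -303.1, 177.3]
eef_rot: [[0.961, -0.277, 0.0], [-0.277, -0.961, 0.0], [0.0, -0.0, -1.0]]
force: [0.1, -0.6, -2.2]
gripper_width: 0.155
finger_force: 58.5
the job is handed in; nothing more can be done
None
```

I handed the job in at about 28 s, with no verdict returned: the block is in the drawer, which I pushed until it hit its stop, and the tray is held level about 10 cm over the camera window with the ball in its pocket and the bystanders untouched.

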